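Clear the steel cells, then draw the field probe to its band and hold

TASK

Before the loudspeaker magnet is measured, stand the two loose blue battery cells beside it upright in the crate, each in an empty compartment of its own, set down rather than dropped, because their steel cases upset the reading. Then take the cordless field probe that stands in the white bush of the magnet and draw it straight up, gently and without wedging it or shifting the magnet, until the rim of the bush stands at the middle of the red band on its stem. Finish while holding it still there, with the stem still guided in the bush, and leave the meter, the tape roll and the cell already in the crate alone.

Things in the scene. Friction and masses are not known exactly. Their poses are not given: they have to be found in the camera images.
- magnet: Loudspeaker magnet assembly lying loose on the bench, about 1.8 kg: dark ferrite ring 110 mm across between two brass-coloured steel plates 100 mm across, 45 mm high in all, with a white plastic bush (28 mm across) standing in its centre up to 57 mm above the bench. Origin: centre of the underside; z up. It must not be dragged or lifted.
- bush_mouth (a point): Centre of the rim (top end) of the white bush, 57 mm above the magnet's underside. The bush has a straight vertical bore 11.2 mm wide that runs down through the whole magnet.
- probe: Loose cordless probe, 145 mm, about 0.12 kg. Aluminium stem 10 mm across, 55 mm long, in the bush; above it a round dark grey handle 24 mm across, 90 mm long, tapered to 17 mm over its lowest 12 mm. Origin: stem tip; z up the stem (shoulder at 55, top at 145 mm). Starts fully home: shoulder on the rim, stem 55 mm deep. Only weight and rubbing resist; let go, it slides down.
- probe_band (a point): Middle of the red band (10 mm long) painted round the stem, on its axis, 25 mm above the tip and 30 mm below the handle's shoulder. At the start it is hidden in the bore 30 mm below the rim; it must end level with bush_mouth.
- probe_grip (a point): Point on the axis of the probe's handle, 118 mm above the stem's tip (27 mm below the handle's top), a good place to take it from above with the fingers closing across the handle (24 mm, any direction).
- cell_a: Loose battery cell standing upright on the bench near the magnet: round, blue with a white line near the top, 32 mm across, 70 mm high, 0.14 kg on average. Origin: centre of its underside, z up.
- cell_b: Second loose battery cell, the same kind, on the other side of the magnet. Origin: centre of its underside, z up.
- crate: Cream-coloured divided crate, fixed to the bench, outside 119 mm (its x) by 176 mm (its y), walls and dividers 5 mm thick, outer walls 32 mm high, dividers 28 mm high, floor 5 mm above the bench. Two by three square compartments, each 52 mm wide inside, centred at x = -28.5 or +28.5 mm and y = -57, 0 or +57 mm. Origin: centre of the underside, z up.
- cell_spare: Third blue cell of the same kind, already standing upright in the middle compartment of the crate's +x row. Leave it there. Origin: centre of its underside.
- meter: Handheld meter lying on its back, green and grey with a display, 82 x 185 x 33 mm. Leave it alone. Origin: centre of its underside; its long side lies along its y.
- tape_roll: Roll of masking tape lying flat, 90 mm across, 22 mm high. Leave it alone. Origin: centre of its underside.
Things that resemble listed ones, but are neither listed nor needed, are in the scene too. Leave any brown look-alike of the cell_a alone. Leave any pink look-alike of the cell_b alone.

How it is judged:
By the outcome, as a careful person would: the job done as asked, in the order asked, and still so for the second after the job is handed in, while the arm keeps its last pose, push and grip.
It also fails if it takes over 70 s, if anything falls off the work surface, if the arm or the gripper's body presses on something with over 40 N, if the wrist force passes 120 N, or if a joint passes its speed limit or range.

ROBOT

A 6-joint arm with a two-finger parallel gripper is mounted at the origin on the work surface. World frame = base frame: x ahead of the robot, y to its left, z up, the work surface at z = 0. Lengths are in m, angles in rad, forces in N, time in s.
With the tool pointing down it reaches from about 0.375 to 0.9 m from the base axis. Payload 3.1 kg.
Tool frame: the origin (TCP) lies at the centre of the arm's flange, where the gripper is bolted on; the fingertips stand tip_reach ahead of it and the grasp point (between the pads) lies 164 mm ahead of it (tip_reach is the distance from the TCP to the fingertips, in m); z points along the fingers, y is the direction in which the jaws open and shut (so a half turn about z gives the same grasp; the last joint's range is limited). The gripper opens to 87 mm and grips with 3 to 60 N. Pads are 19 mm wide; open, the fingers measure 117 mm over their backs; the gripper's body (75 mm by 190 mm) begins 51 mm behind the grasp point.
Start: joints at [1.081, 0.527, 1.433, -0, 1.181, -0.178], TCP at [0.192, 0.595, 0.405] pointing down, gripper open.
Joint ranges: [-3.08, 3.08], [-0.75, 2.2], [0.22, 2.44], [-1.43, 4.57], [0, 2.65], [-2.85, 2.85]. Speed limits (rad/s): [2.79, 2.79, 3.14, 3.14, 3.14, 3.14].

INTERFACE

Orientations are given as a unit quaternion [x, y, z, w].
In Python, from rig import get_obs, camera, hand_in, tip_reach gives the robot as it stands. The module is installed in compiled form; this text tells all that it offers.
- The arm moves only by the tool servo_tool, never from a script. Its argument "steps" is one flat list of numbers, 5 for each row, row after row: the finger opening in m, from 0 to 0.087, then the shift along the tool's x, y, z in m, then the turn about the tool's z in rad. A call has 1 to 12 rows; each row is the pose to reach, as a shift and turn from the pose commanded when the call began, along the tool's axes at that moment; what a row does not reach only later rows make up. A row lasts 1/8 s, in which the tool goes at most 62.5 mm and 10.7 degrees, less where a joint would pass 70% of its speed; a pose out of reach is approached as far as the arm can. A call with a gripper value outside its range is refused whole. The fingers move at their own pace and stop on an object; "force" is the grip in N (left out, the last holds). Time passes only in rows, so rows that repeat a pose let the fingers close. It gives the time, the measured TCP pose, the force and the opening at its end, in the units of the state.
- get_obs(): the state, without advancing time (a new reading comes with each control period).
- camera(name): name is "scene" or "top"; returns a dict with "pixels" (400x640x3 uint8, blue, green, red), "vertical_fov" (degrees; the focal length in pixels is half the picture's height over the tangent of half this angle, whatever the lens; pixels are square), "cx", "cy" (the principal point, pixels), "D" ([k1, k2, p1, p2, k3] as OpenCV has them; the pictures are not rectified), "T" (4x4, takes a point from camera to world coordinates). Camera axes: x right, y up, looking along -z (the intrinsics and any distortion apply to the point x, -y, -z); pixel columns grow to the right and rows downward; lengths in m; the calibration is good to about 2 mm. A picture is of the moment at which its call begins. There is no depth.
- hand_in(): hands the job in, once; it reports no verdict.
The state is a dict: "time": time; "q": joint angles; "joint_velocities": joint speeds; "joint_torque": joint torques, N m; "position": TCP position; "tool_rot": TCP orientation; "ft_force": force on the tool from outside, world axes, zero at the start; "moment": the same for the moment, N m; "grip_width": finger opening in m.
Only numpy, scipy, OpenCV 4.12 (cv2) and the standard library are available. Lean on these libraries where they do the work, as an engineer would, in place of code of your own. Each camera call takes 0.05 s, during which the arm holds its last target.

## Working session

There is one attempt and no reset: what is moved stays moved. The work goes in short steps, Python scripts to look and compute and a tool call to move; the robot and the scene stay as the last step left them, time stands still between calls to the robot, and variables do not carry over. Pictures are saved under pics/ and viewed, and the job is handed in when it is done.

Besides the shell and the picture viewer there is one more tool, called as a command line: name --argument value ..., lists and objects as JSON in quotes. servo_tool: Moves the arm, as the interface text tells. Its arguments: {"type":"object","properties":{"steps":{"type":"array"},"force":{"type":"number"}},"required":["steps"]}

```bash
mkdir -p pics; python3 - <<'E'
from rig import get_obs,camera,tip_reach
import cv2,numpy as np
print(tip_reach() if callable(tip_reach) else tip_reach)
print(get_obs())
for n in("scene","top"):
    c=camera(n); cv2.imwrite(f"pics/{n}0.png",c["pixels"]); print(n,c["vertical_fov"],c["cx"],c["cy"],c["D"],np.round(c["T"],4).tolist())
E
```

```text
0.1822
{'time': 0.0, 'q': array([ 1.08045190e+00,  5.28438376e-01,  1.43391977e+00, -1.46471624e-05,
        1.18138083e+00, -1.78514821e-01]), 'joint_velocities': array([ 3.95640416e-04,  9.43540506e-04,  4.62185565e-04,  9.11192729e-06,
       -1.05827075e-03,  4.32718634e-04]), 'joint_torque': array([ 1.97054243e-05, -4.40033340e+01, -1.76591241e+01,  6.33000769e-02,
        5.80991060e-02, -1.44478104e-04]), 'position': array([0.19156388, 0.59454805, 0.40378273]), 'tool_rot': array([ 1.55281027e-01,  9.87869754e-01, -1.01592828e-03, -3.45847039e-04]), 'ft_force': array([ 0.08061878, -0.4268153 , -0.4420175 ]), 'moment': array([0.02050548, 0.01823421, 0.01170448]), 'grip_width': 0.08684932508967416}
scene 52.416547420652975 322.37260254414474 201.63696179114456 [-0.02100576  0.          0.          0.          0.        ] [[-0.464, -0.5758, 0.6732, 1.2069], [0.8858, -0.3008, 0.3533, 0.2584], [-0.001, 0.7603, 0.6496, 0.6875], [0.0, 0.0, 0.0, 1.0]]
top 57.3928356900852 321.22207366076697 195.68552755690314 [0.00355132 0.         0.         0.         0.        ] [[0.018, 0.9872, -0.1586, 0.479], [-0.9998, 0.0158, -0.0155, -0.0493], [-0.0128, 0.1588, 0.9872, 0.852], [0.0, 0.0, 0.0, 1.0]]
```

View pics/scene0.png

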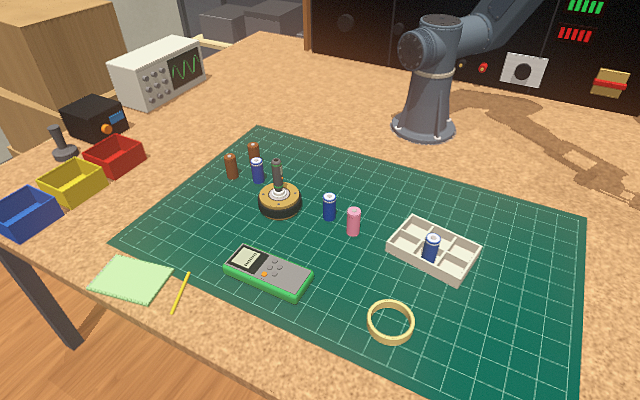

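View pics/top0.png

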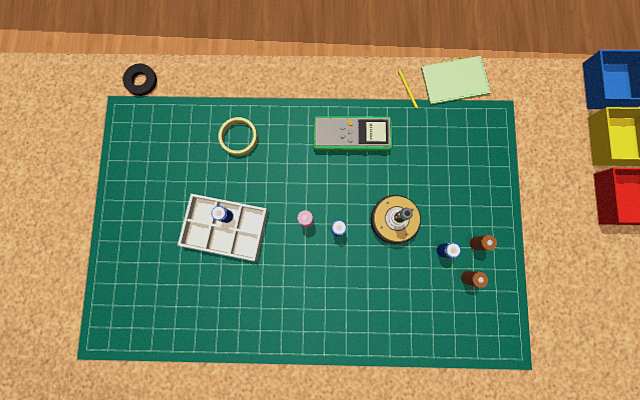

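The scene shows the magnet with probe at (280,195), blue cells at (330,207) and (257,170), brown ones at (231,165) and (253,152), and a pink one at (353,221). The crate is at (434,250), with its spare cell at (432,247). I'll zoom in and measure.

```bash
cat > h.py <<'E'
import cv2,numpy as np
from rig import get_obs,camera
def K(c):
    f=200/np.tan(np.radians(c["vertical_fov"])/2); return np.array([[f,0,c["cx"]],[0,f,c["cy"]],[0,0,1.]])
def ray(c,px):
    p=cv2.undistortPoints(np.array([[px]],float),K(c),np.array(c["D"]))[0,0]
    T=np.array(c["T"]); return T[:3,3],T[:3,:3]@np.array([p[0],-p[1],-1])
def onz(c,px,z):
    o,d=ray(c,px); return o+d*(z-o[2])/d[2]
def proj(c,P):
    T=np.array(c["T"]); P=np.atleast_2d(P); q=(P-T[:3,3])@T[:3,:3]; q=q*[1,-1,-1]
    return cv2.projectPoints(q.astype(float),np.zeros(3),np.zeros(3),K(c),np.array(c["D"]))[0][:,0]
def tri(c1,p1,c2,p2):
    A=np.zeros((3,3));b=np.zeros(3)
    for c,p in((c1,p1),(c2,p2)):
        o,d=ray(c,p); d=d/np.linalg.norm(d); M=np.eye(3)-np.outer(d,d); A+=M;b+=M@o
    return np.linalg.solve(A,b)
E
python3 - <<'E'
import cv2
s=cv2.imread("pics/scene0.png");t=cv2.imread("pics/top0.png")
cv2.imwrite("pics/s_crop.png",cv2.resize(s[135:240,215:375],None,fx=5,fy=5,interpolation=2))
cv2.imwrite("pics/t_crop.png",cv2.resize(t[180:300,290:500],None,fx=3.8,fy=3.8,interpolation=2))
cv2.imwrite("pics/tc_crop.png",cv2.resize(t[185:270,170:280],None,fx=7,fy=7,interpolation=2))
cv2.imwrite("pics/sc_crop.png",cv2.resize(s[205:295,375:490],None,fx=6.5,fy=6.5,interpolation=2))
E
```

```text
(no output)
```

View pics/s_crop.png

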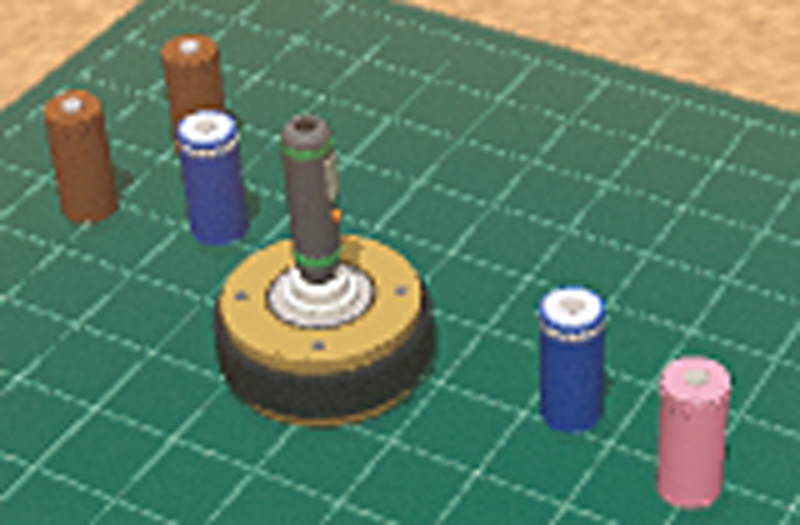

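View pics/t_crop.png

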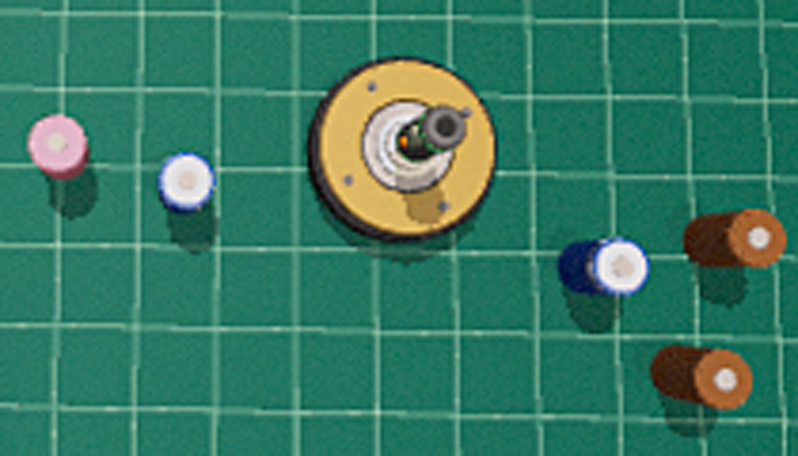

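View pics/tc_crop.png

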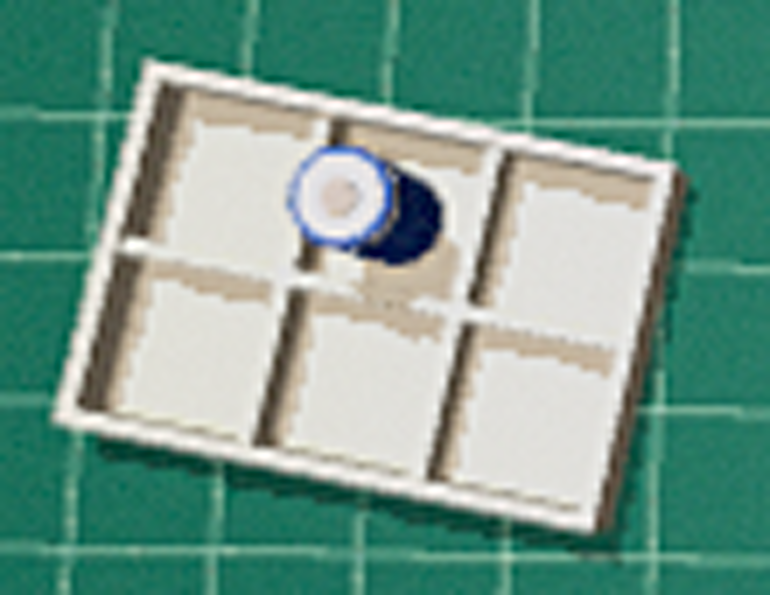

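View pics/sc_crop.png

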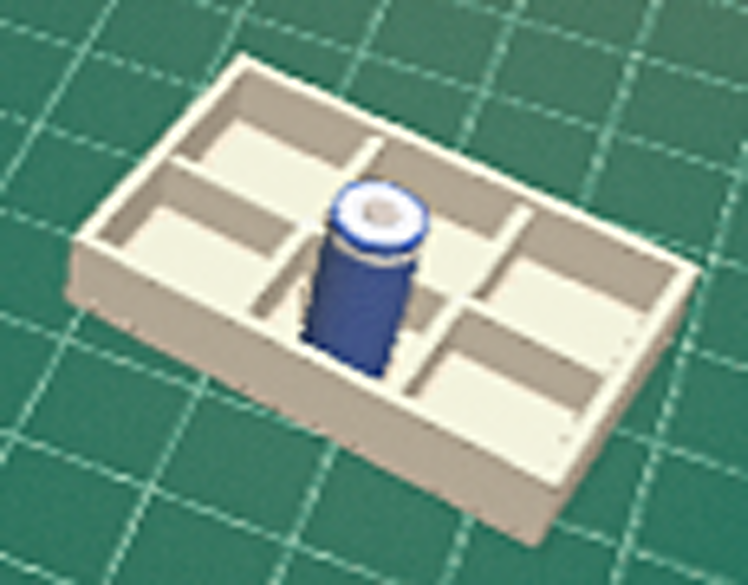

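The two crops show two clearly blue cells with tops at top-view px (339,228) and (453,250). They also show the probe top at (407,213) and the crate with only its +x middle compartment filled. Now the numbers.

```bash
python3 - <<'E'
from h import *
S=camera("scene");T=camera("top")
t=T["pixels"];s=S["pixels"]
def cen(img,box,hsvlo,hsvhi):
    x0,y0,x1,y1=box; h=cv2.cvtColor(img[y0:y1,x0:x1],cv2.COLOR_BGR2HSV)
    m=cv2.inRange(h,np.array(hsvlo),np.array(hsvhi))
    cs,_=cv2.findContours(m,cv2.RETR_EXTERNAL,cv2.CHAIN_APPROX_NONE); c=max(cs,key=cv2.contourArea)
    (x,y),r=cv2.minEnclosingCircle(c); M=cv2.moments(c); 
    return (np.array([M["m10"]/M["m00"]+x0,M["m01"]/M["m00"]+y0]),cv2.contourArea(c),r)
W=([0,0,150],[180,90,255])
for n,bt,bs in (("near+y",(328,215,352,240),(318,190,342,205)),("far-y",(443,238,465,262),(246,152,268,170)),("spare",(208,205,228,223),(420,230,446,246))):
    a=cen(t,bt,*W); b=cen(s,bs,*W)
    print(n,a,b); print("  top@.07",onz(T,a[0],.07).round(4),"scene@.07",onz(S,b[0],.07).round(4),"tri",tri(T,a[0],S,b[0]).round(4))
# brass plate
a=cen(t,(360,185,430,250),[15,80,90],[30,255,255]);
x0,y0=360,185
h=cv2.cvtColor(t[185:250,360:430],cv2.COLOR_BGR2HSV); m=cv2.inRange(h,np.array([15,80,90]),np.array([30,255,255]))
cs,_=cv2.findContours(m,cv2.RETR_EXTERNAL,cv2.CHAIN_APPROX_NONE); c=max(cs,key=cv2.contourArea)
hull=cv2.convexHull(c); e=cv2.fitEllipse(hull); print("ell",e)
P=np.array([onz(T,p[0]+[360,185],.045)[:2] for p in hull]).astype(np.float32); print("circ",cv2.minEnclosingCircle(P), cv2.fitEllipse(P))
h=cv2.cvtColor(s[170:225,250:310],cv2.COLOR_BGR2HSV); m=cv2.inRange(h,np.array([15,80,90]),np.array([30,255,255]))
cs,_=cv2.findContours(m,cv2.RETR_EXTERNAL,cv2.CHAIN_APPROX_NONE); c=max(cs,key=cv2.contourArea)
P=np.array([onz(S,p[0]+[250,170],.045)[:2] for p in cv2.convexHull(c)]).astype(np.float32); print("scene circ",cv2.minEnclosingCircle(P), cv2.fitEllipse(P))
# probe top, by eye from crops
pt=np.array([445,127])/3.8+[290,180]-.5+.13; ps=np.array([306,128])/5+[215,135]-.4
print("probe top",pt,ps,onz(T,pt,.147),onz(S,ps,.147),tri(T,pt,S,ps))
# crate
tc=[np.array(p)/7+[170,185]-.43 for p in [(148,62),(683,165),(605,533),(55,425)]]
for p in tc: print("crate corner",p.round(1),onz(T,p,.032).round(4))
sc=[np.array(p)/6.5+[375,205]-.42 for p in [(242,55),(700,270),(557,487),(72,240)]]
for p in sc: print("crate corner S",p.round(1),onz(S,p,.032).round(4))
E
```

```text
near+y (array([338.63040446, 226.9986053 ]), 119.5, 7.159010887145996) (array([328.83030303, 195.90606061]), 55.0, 5.6133222579956055)
  top@.07 [ 0.5374 -0.0754  0.07  ] scene@.07 [ 0.5413 -0.0736  0.07  ] tri [ 0.5377 -0.0755  0.0666]
far-y (array([452.99180328, 249.79508197]), 122.0, 7.632268905639648) (array([255.57878788, 160.88484848]), 55.0, 5.622377872467041)
  top@.07 [ 0.4936 -0.3167  0.07  ] scene@.07 [ 0.5016 -0.3119  0.07  ] tri [ 0.4936 -0.3187  0.063 ]
spare (array([215.28855721, 212.22056385]), 201.0, 12.747649192810059) (array([433.15259259, 237.0162963 ]), 337.5, 14.57748031616211)
  top@.07 [0.5648 0.1912 0.07  ] scene@.07 [0.5605 0.1849 0.07  ] tri [0.5649 0.1874 0.0753]
ell ((36.552486419677734, 33.40402603149414), (45.20896530151367, 46.503658294677734), 123.28085327148438)
circ ((0.5613599419593811, -0.20388983190059662), 0.051251787692308426) ((0.5609700083732605, -0.20385223627090454), (0.10090041905641556, 0.1016780212521553), 23.968862533569336)
scene circ ((0.5683107376098633, -0.19895413517951965), 0.05424937605857849) ((0.5682024359703064, -0.19923265278339386), (0.10109575092792511, 0.10931229591369629), 124.36710357666016)
probe top [406.73526316 213.05105263] [275.8 160.2] [ 0.5608871  -0.20414707  0.147     ] [ 0.56544777 -0.20058704  0.147     ] [ 0.56105772 -0.2044251   0.1432327 ]
crate corner [190.7 193.4] [0.6112 0.2619 0.032 ]
crate corner [267.1 208.1] [0.5802 0.0856 0.032 ]
crate corner [256.  260.7] [0.4626 0.1054 0.032 ]
crate corner [177.4 245.3] [0.4933 0.2829 0.032 ]
crate corner S [411.8 213. ] [0.4654 0.1122 0.032 ]
crate corner S [482.3 246.1] [0.4981 0.2848 0.032 ]
crate corner S [460.3 279.5] [0.6137 0.2634 0.032 ]
crate corner S [385.7 241.5] [0.5835 0.0903 0.032 ]
```

```bash
cat >> h.py <<'E'
from scipy.spatial.transform import Rotation as Ro
def plan(x,y,zg,yaw):
    """shift in tool axes to put grasp point at x,y,zg, with jaw axis at world yaw (mod 180)"""
    o=get_obs(); R=Ro.from_quat(o["tool_rot"]).as_matrix(); p=np.array(o["position"])
    d=R.T@(np.array([x,y,zg+.164])-p); yw=np.arctan2(R[1,1],R[0,1]); t=-(yaw-yw); t=(t+np.pi/2)%np.pi-np.pi/2
    print("t",round(o["time"],2),"grasp now",(p+R[:,2]*.164).round(4),"yaw",round(yw,3),"tilt",R[:,2].round(4),"shift",d.round(4),"turn",round(t,3),"q6",o["q"][5].round(3),"q1",o["q"][0].round(3),"F",np.round(o["ft_force"],2),"w",round(o["grip_width"],4))
E
python3 - <<'E'
from h import *
T=camera("top")
for n,px in (("pink",(304.9,217.8)),("br1",(489.3,242.2)),("br2",(480.4,279.5))): print(n,onz(T,px,.07).round(3))
plan(.5376,-.0755,.20,0)
E
```

```text
pink [ 0.556 -0.003  0.07 ]
br1 [ 0.511 -0.393  0.07 ]
br2 [ 0.434 -0.371  0.07 ]
t 0.25 grasp now [0.1916 0.5946 0.2403] yaw 1.259 tilt [-5.e-04 -9.e-04 -1.e+00] shift [-0.5349 -0.5318  0.0407] turn 1.259 q6 -0.179 q1 1.08 F [-0.4  -0.01 -0.9 ] w 0.0872
```

servo_tool --steps '[0.065, -0.02, -0.02, 0, 0.05, 0.065, -0.06, -0.06, 0, 0.15, 0.065, -0.1, -0.1, 0.005, 0.25, 0.065, -0.14, -0.14, 0.01, 0.35, 0.065, -0.18, -0.18, 0.015, 0.45, 0.065, -0.22, -0.22, 0.02, 0.55, 0.065, -0.26, -0.26, 0.02, 0.65, 0.065, -0.3, -0.3, 0.02, 0.75, 0.065, -0.34, -0.34, 0.02, 0.85, 0.065, -0.38, -0.38, 0.02, 0.95, 0.065, -0.42, -0.42, 0.02, 1.03, 0.065, -0.45, -0.45, 0.02, 1.1]' --force 15

```text
time: 1.75
position: [0.483, 0.0262, 0.3849]
tool_rot: [0.65, 0.76, 0.0, 0.0]
ft_force: [0.9, 0.1, -0.6]
grip_width: 0.0649
```

```bash
python3 -c "
from h import *
plan(.5376,-.0755,.16,0)"
```

```text
t 1.75 grasp now [0.4831 0.0262 0.2209] yaw 0.155 tilt [ 1.1e-03 -2.0e-04 -1.0e+00] shift [-0.1089  0.0382  0.061 ] turn 0.155 q6 -0.332 q1 -0.177 F [ 0.85  0.06 -0.63] w 0.0649
```

servo_tool --steps '[0.065, -0.03, 0.01, 0.015, 0.05, 0.065, -0.07, 0.025, 0.03, 0.1, 0.065, -0.1, 0.035, 0.05, 0.15, 0.065, -0.109, 0.038, 0.061, 0.155, 0.065, -0.109, 0.038, 0.061, 0.155]'

```text
time: 2.38
position: [0.5362, -0.073, 0.3229]
tool_rot: [0.706, 0.708, -0.0, -0.001]
ft_force: [-0.2, 0.7, -0.5]
grip_width: 0.0647
```

```bash
python3 -c "
from h import *
plan(.5376,-.0755,.055,0)
S=camera('scene');T=camera('top')
cv2.imwrite('pics/s1.png',cv2.resize(S['pixels'][110:240,260:420],None,fx=4.5,fy=4.5,interpolation=2))
cv2.imwrite('pics/t1.png',cv2.resize(T['pixels'][170:290,260:420],None,fx=4.5,fy=4.5,interpolation=2))
"
```

```text
t 2.38 grasp now [ 0.5358 -0.0728  0.1589] yaw 0.004 tilt [-0.0027  0.0013 -1.    ] shift [-0.0027  0.0016  0.1039] turn 0.004 q6 -0.346 q1 -0.342 F [-0.2   0.71 -0.52] w 0.0647
```

View pics/s1.png

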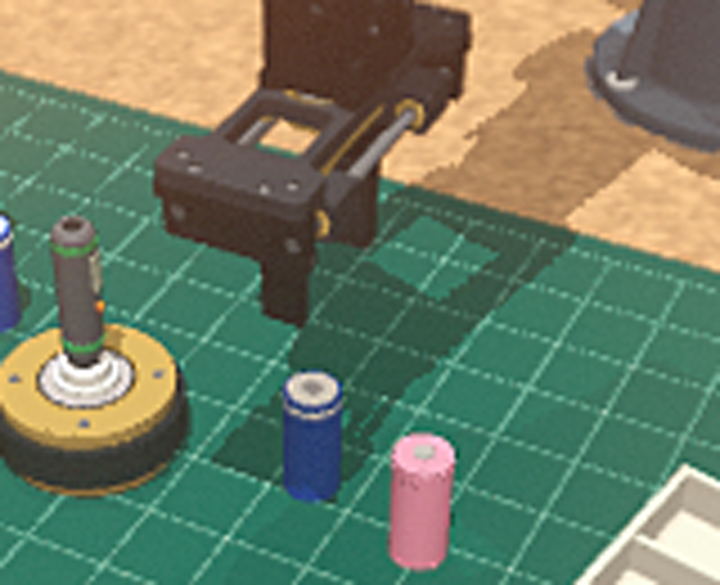

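View pics/t1.png

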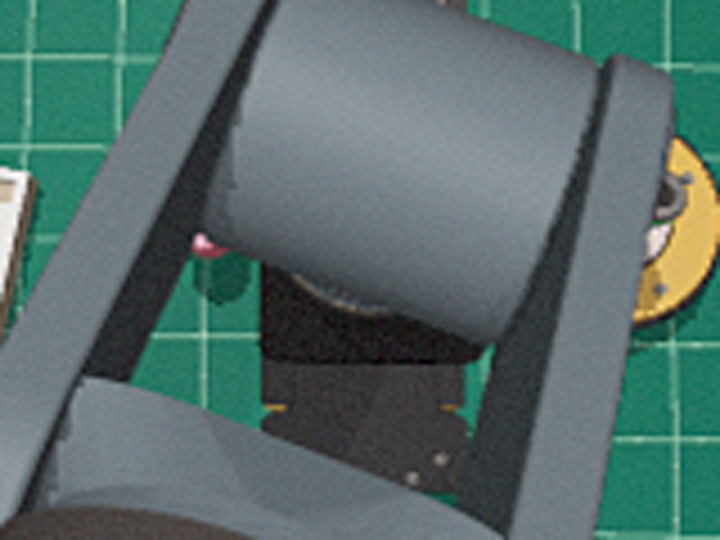

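```bash
python3 -c "
from h import *
S=camera('scene')
print(proj(S,[[.5833,-.0823,.1407],[.5833,-.0633,.1407],[.5376,-.0755,.07],[.5376,-.0755,.0]]))
print(np.array([(265,315),(306,325),(314,385),(313,485)])/4.5+[260,110]-.4)
"
```

```text
[[316.98057536 180.86004629]
 [324.63436047 183.31535331]
 [328.83084949 194.80427379]
 [328.56851981 216.40985424]]
[[318.48888889 179.6       ]
 [327.6        181.82222222]
 [329.37777778 195.15555556]
 [329.15555556 217.37777778]]
```

servo_tool --steps '[0.065, -0.0025, 0.0015, 0.03, 0, 0.065, -0.0025, 0.0015, 0.07, 0, 0.065, -0.0025, 0.0015, 0.095, 0, 0.065, -0.0025, 0.0015, 0.105, 0, 0.065, -0.0025, 0.0015, 0.105, 0, 0.03, -0.0025, 0.0015, 0.105, 0, 0.025, -0.0025, 0.0015, 0.105, 0, 0.025, -0.0025, 0.0015, 0.105, 0, 0.025, -0.0025, 0.0015, 0.105, 0]'

```text
time: 3.65
position: [0.5383, -0.0757, 0.2191]
tool_rot: [0.706, 0.708, 0.0, 0.0]
ft_force: [-0.7, -0.0, -0.0]
grip_width: 0.0327
```

```bash
python3 -c "
from h import *
plan(.5376,-.0755,.055,0)
S=camera('scene')
cv2.imwrite('pics/s2.png',cv2.resize(S['pixels'][110:240,260:420],None,fx=4.5,fy=4.5,interpolation=2))
"
```

```text
t 3.65 grasp now [ 0.5384 -0.0757  0.0551] yaw 0.004 tilt [ 5.e-04 -2.e-04 -1.e+00] shift [ 0.0002 -0.0007  0.0001] turn 0.004 q6 -0.349 q1 -0.345 F [-0.74 -0.04 -0.01] w 0.0327
```

View pics/s2.png

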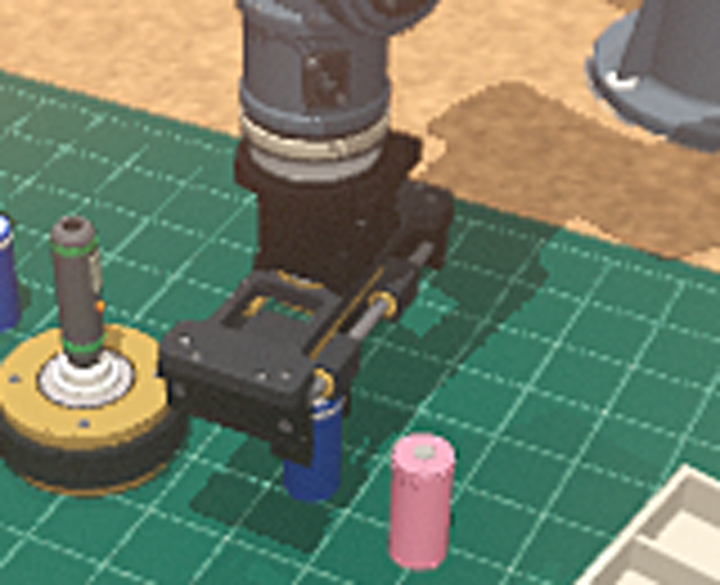

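servo_tool --steps '[0.025, 0, 0, -0.005, 0, 0.025, 0, 0, -0.02, 0, 0.025, 0, 0, -0.05, 0, 0.025, 0, 0, -0.09, 0, 0.025, 0, 0, -0.115, 0, 0.025, 0, 0, -0.12, 0, 0.025, 0, 0, -0.12, 0]' --force 20

```text
time: 4.58
position: [0.5379, -0.0755, 0.3389]
tool_rot: [0.706, 0.709, 0.0, 0.0]
ft_force: [0.5, 0.1, -1.7]
grip_width: 0.0313
```

```bash
python3 -c "
from h import *
plan(.5190,.2455,.175,0)
S=camera('scene')
cv2.imwrite('pics/s3.png',cv2.resize(S['pixels'][80:240,240:420],None,fx=3.7,fy=3.7,interpolation=2))
"
```

```text
t 4.58 grasp now [ 0.5379 -0.0755  0.1749] yaw 0.004 tilt [ 0. -0. -1.] shift [ 3.211e-01 -1.760e-02 -1.000e-04] turn 0.004 q6 -0.349 q1 -0.345 F [ 0.51  0.11 -1.71] w 0.0313
```

View pics/s3.png

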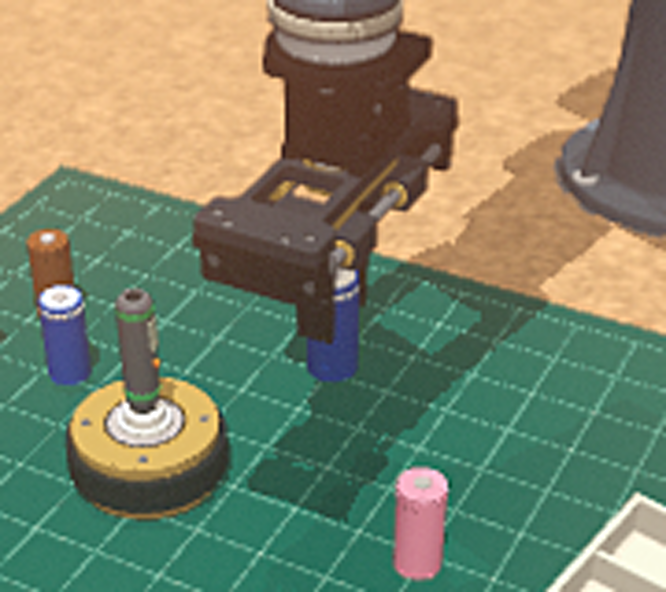

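servo_tool --steps '[0.025, 0.015, 0, 0, 0, 0.025, 0.05, -0.003, 0, 0, 0.025, 0.09, -0.005, 0, 0, 0.025, 0.13, -0.007, 0, 0, 0.025, 0.17, -0.009, 0, 0, 0.025, 0.21, -0.012, 0, 0, 0.025, 0.25, -0.014, 0, 0, 0.025, 0.285, -0.016, 0, 0, 0.025, 0.31, -0.0175, 0, 0, 0.025, 0.321, -0.0175, 0, 0, 0.025, 0.321, -0.0175, 0, 0, 0.025, 0.321, -0.0175, 0, 0]'

```text
time: 6.12
position: [0.5194, 0.2447, 0.3384]
tool_rot: [0.706, 0.708, -0.001, -0.0]
ft_force: [-0.1, 0.6, -1.3]
grip_width: 0.0314
```

```bash
python3 -c "
from h import *
plan(.5190,.2455,.063,0)
S=camera('scene');T=camera('top')
cv2.imwrite('pics/s4.png',cv2.resize(S['pixels'][120:300,360:520],None,fx=3.3,fy=3.3,interpolation=2))
cv2.imwrite('pics/t4.png',cv2.resize(T['pixels'][140:290,130:310],None,fx=4,fy=4,interpolation=2))
"
```

```text
t 6.12 grasp now [0.5193 0.2446 0.1744] yaw 0.003 tilt [-9.e-04 -6.e-04 -1.e+00] shift [ 0.0009 -0.0003  0.1114] turn 0.003 q6 0.243 q1 0.246 F [-0.12  0.56 -1.3 ] w 0.0314
```

View pics/s4.png

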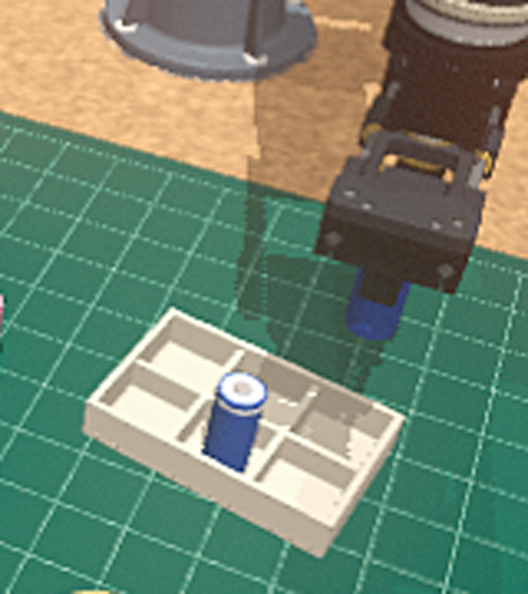

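View pics/t4.png

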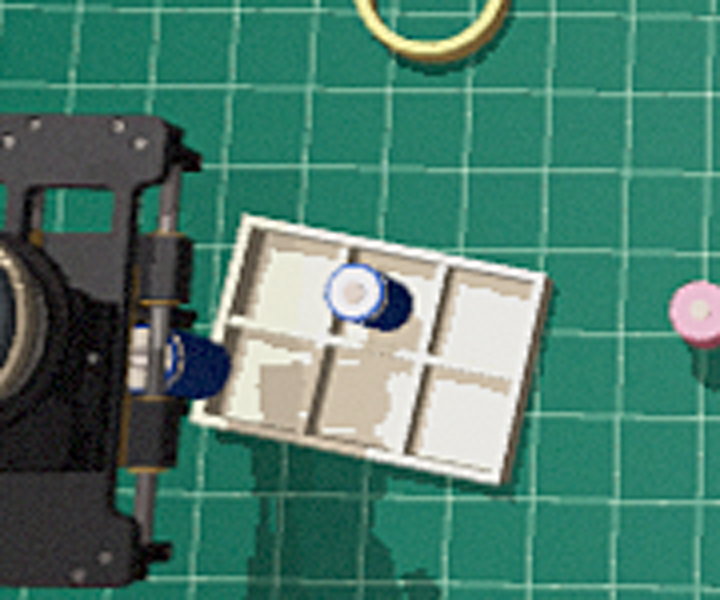

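```bash
python3 -c "
from h import *
T=camera('top');S=camera('scene')
print(onz(T,(179.6,231.0),.1194),proj(T,[.5194,.2446,.1194]))
b=proj(S,[[.5194,.2446,.1194]]);print(b,(b-[360,120])*3.3, (proj(S,[.519,.2455,.005])-[360,120])*3.3,(proj(T,[.519,.2455,.005])-[130,140])*4)
"
```

```text
[0.5202948 0.2454292 0.1194   ] [[179.97514195 231.45368991]]
[[471.19275456 217.09804063]] [[366.93609006 320.42353407]] [[328.55095093 443.98050591]] [[276.22620918 378.74442579]]
```

servo_tool --steps '[0.025, 0.001, 0, 0.02, 0, 0.025, 0.001, 0, 0.05, 0, 0.025, 0.001, 0, 0.08, 0, 0.025, 0.001, 0, 0.1, 0, 0.025, 0.001, 0, 0.108, 0, 0.025, 0.001, 0, 0.111, 0, 0.025, 0.001, 0, 0.112, 0, 0.025, 0.001, 0, 0.113, 0, 0.025, 0.001, 0, 0.113, 0]'

```text
time: 7.45
position: [0.5196, 0.2464, 0.2262]
tool_rot: [0.706, 0.709, 0.0, 0.0]
ft_force: [0.4, -0.3, -1.9]
grip_width: 0.0313
```

```bash
python3 -c "
from h import *
plan(.5190,.2455,.060,0)
S=camera('scene')
cv2.imwrite('pics/s5.png',cv2.resize(S['pixels'][160:300,370:510],None,fx=4,fy=4,interpolation=2))
"
```

```text
t 7.45 grasp now [0.5197 0.2464 0.0622] yaw 0.004 tilt [ 9.e-04  2.e-04 -1.e+00] shift [-0.0009 -0.0006  0.0022] turn 0.004 q6 0.245 q1 0.249 F [ 0.43 -0.34 -1.86] w 0.0313
```

View pics/s5.png

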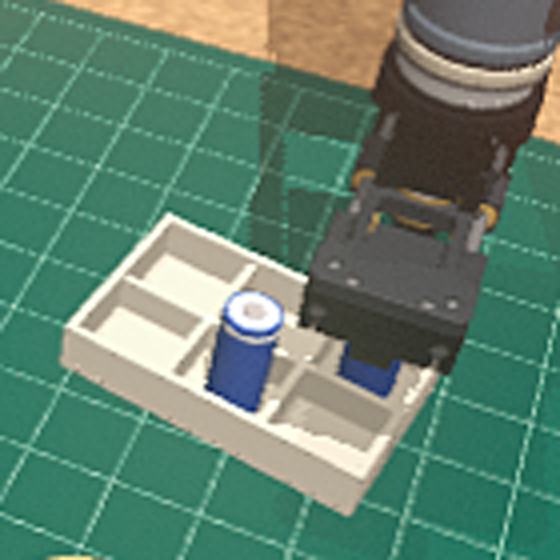

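servo_tool --steps '[0.025, 0, 0, 0.001, 0, 0.025, 0, 0, 0.0015, 0, 0.025, 0, 0, 0.002, 0, 0.025, 0, 0, 0.002, 0]'

```text
time: 8.0
position: [0.5194, 0.2463, 0.224]
tool_rot: [0.706, 0.709, 0.0, -0.0]
ft_force: [-0.8, 0.3, 0.9]
grip_width: 0.0316
```

servo_tool --steps '[0.034, 0, 0, 0.0003, 0, 0.04, 0, 0, 0.0003, 0, 0.05, 0, 0, 0, 0, 0.055, 0, 0, 0, 0, 0.055, 0, 0, -0.02, 0, 0.055, 0, 0, -0.05, 0, 0.055, 0, 0, -0.09, 0, 0.055, 0, 0, -0.13, 0, 0.055, 0, 0, -0.15, 0, 0.055, 0, 0, -0.15, 0]'

```text
time: 9.25
position: [0.5198, 0.2465, 0.3755]
tool_rot: [0.706, 0.709, 0.002, 0.001]
ft_force: [-0.8, 0.0, 0.3]
grip_width: 0.0548
```

```bash
python3 -c "
from h import *
plan(.4936,-.3167,.21,0)
S=camera('scene')
cv2.imwrite('pics/s6.png',cv2.resize(S['pixels'][160:300,370:510],None,fx=4,fy=4,interpolation=2))
"
```

```text
t 9.25 grasp now [0.5205 0.2466 0.2115] yaw 0.004 tilt [ 0.0043  0.0011 -1.    ] shift [-0.563  -0.0285  0.0008] turn 0.004 q6 0.244 q1 0.249 F [-0.76  0.02  0.27] w 0.0548
```

View pics/s6.png

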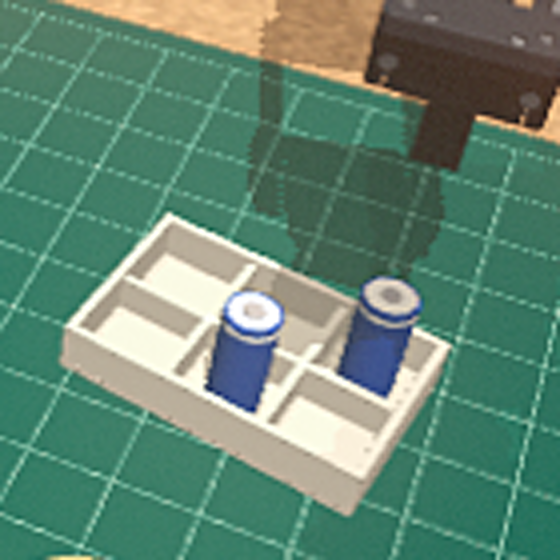

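servo_tool --steps '[0.065, -0.02, -0.001, 0, 0, 0.065, -0.065, -0.003, 0, 0, 0.065, -0.115, -0.006, 0, 0, 0.065, -0.165, -0.009, 0, 0, 0.065, -0.215, -0.011, 0, 0, 0.065, -0.265, -0.014, 0, 0, 0.065, -0.315, -0.016, 0, 0, 0.065, -0.365, -0.018, 0, 0, 0.065, -0.415, -0.02, 0, 0, 0.065, -0.465, -0.023, 0, 0, 0.065, -0.51, -0.026, 0, 0, 0.065, -0.54, -0.028, 0, 0]'

```text
time: 10.8
position: [0.492, -0.2966, 0.372]
tool_rot: [0.707, 0.708, -0.0, -0.001]
ft_force: [1.1, 0.8, 0.0]
grip_width: 0.065
```

servo_tool --steps '[0.065, -0.016, 0, 0, 0, 0.065, -0.023, -0.001, 0.02, 0, 0.065, -0.023, -0.001, 0.05, 0, 0.065, -0.023, -0.001, 0.05, 0]'

```text
time: 11.3
position: [0.4914, -0.3157, 0.321]
tool_rot: [0.706, 0.709, -0.0, -0.004]
ft_force: [-0.5, 0.1, 0.6]
grip_width: 0.0651
```

```bash
python3 -c "
from h import *
plan(.4936,-.3167,.055,0)
S=camera('scene')
cv2.imwrite('pics/s7.png',cv2.resize(S['pixels'][80:240,200:360],None,fx=3.7,fy=3.7,interpolation=2))
"
```

```text
t 11.3 grasp now [ 0.4905 -0.3148  0.157 ] yaw 0.004 tilt [-0.0057  0.0055 -1.    ] shift [-0.0015  0.0027  0.102 ] turn 0.004 q6 -0.766 q1 -0.762 F [-0.52  0.07  0.62] w 0.0651
```

View pics/s7.png

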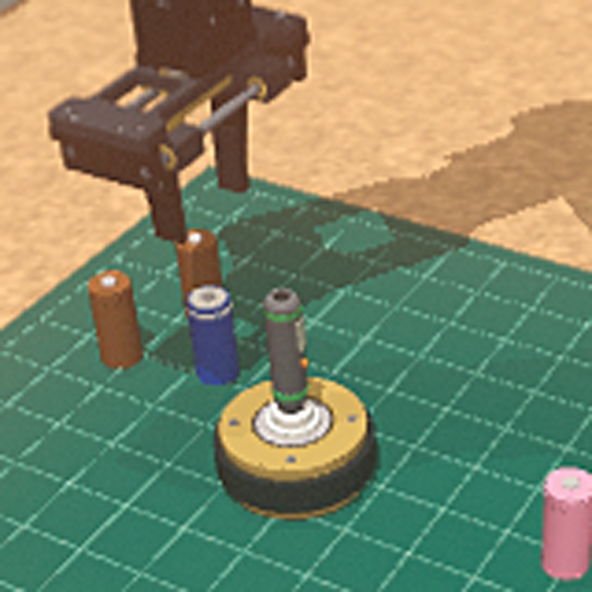

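servo_tool --steps '[0.065, -0.0005, 0.0015, 0.03, 0, 0.065, -0.0005, 0.0015, 0.07, 0, 0.065, -0.0005, 0.0015, 0.095, 0, 0.065, -0.0005, 0.0015, 0.103, 0, 0.065, -0.0005, 0.0015, 0.103, 0, 0.04, -0.0005, 0.0015, 0.103, 0, 0.025, -0.0005, 0.0015, 0.103, 0, 0.025, -0.0005, 0.0015, 0.103, 0, 0.025, -0.0005, 0.0015, 0.103, 0, 0.025, -0.0005, 0.0015, 0.103, 0]'

```text
time: 12.6
position: [0.4942, -0.3173, 0.221]
tool_rot: [0.706, 0.709, -0.0, 0.0]
ft_force: [-0.5, -0.0, 1.6]
grip_width: 0.031
```

```bash
python3 -c "
from h import *
plan(.4936,-.3167,.055,0)
S=camera('scene')
cv2.imwrite('pics/s8.png',cv2.resize(S['pixels'][80:240,200:360],None,fx=3.7,fy=3.7,interpolation=2))
"
```

```text
t 12.6 grasp now [ 0.4943 -0.3174  0.057 ] yaw 0.004 tilt [ 2.e-04 -2.e-04 -1.e+00] shift [ 0.0006 -0.0006  0.002 ] turn 0.004 q6 -0.765 q1 -0.761 F [-0.49 -0.04  1.63] w 0.031
```

View pics/s8.png

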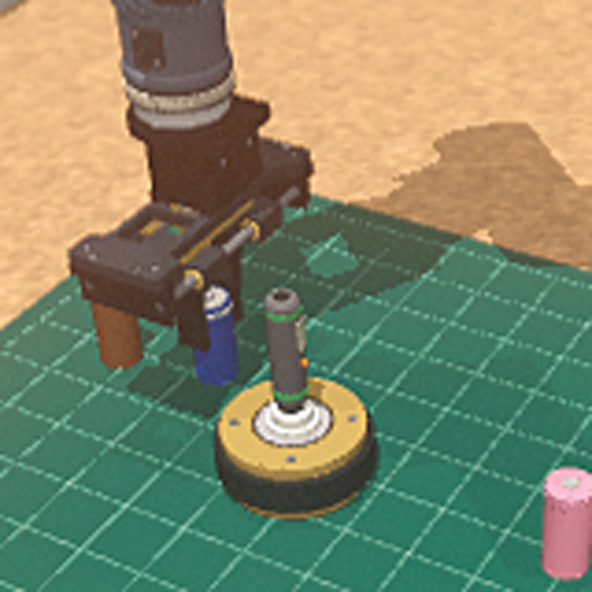

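servo_tool --steps '[0.025, 0, 0, -0.005, 0, 0.025, 0, 0, -0.02, 0, 0.025, 0, 0, -0.05, 0, 0.025, 0, 0, -0.09, 0, 0.025, 0, 0, -0.12, 0, 0.025, 0, 0, -0.13, 0, 0.025, 0, 0, -0.13, 0]'

```text
time: 13.52
position: [0.4941, -0.3171, 0.3513]
tool_rot: [0.706, 0.709, 0.0, 0.001]
ft_force: [-0.5, 0.1, -1.7]
grip_width: 0.0317
```

```bash
python3 -c "
from h import *
plan(.4995,.1335,.187,0)
S=camera('scene')
cv2.imwrite('pics/s9.png',cv2.resize(S['pixels'][60:240,200:360],None,fx=3.3,fy=3.3,interpolation=2))
"
```

```text
t 13.53 grasp now [ 0.4942 -0.3173  0.1873] yaw 0.004 tilt [ 8.e-04 -8.e-04 -1.e+00] shift [ 0.4506  0.0072 -0.    ] turn 0.004 q6 -0.765 q1 -0.761 F [-0.49  0.09 -1.67] w 0.0317
```

View pics/s9.png

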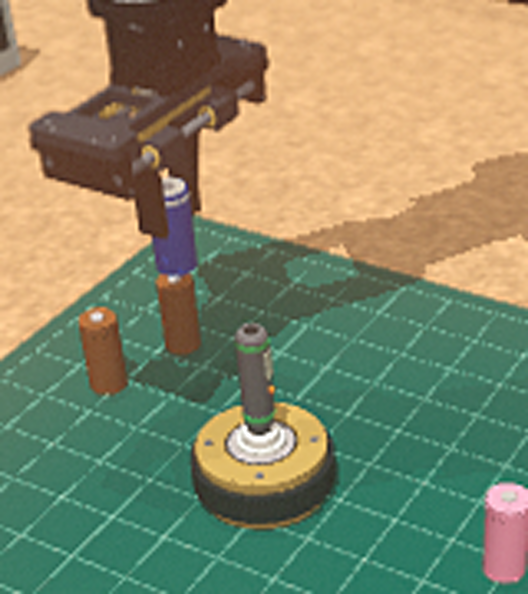

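The second cell is held upright and clear. Next I carry it to the crate.

servo_tool --steps '[0.025, 0.015, 0, 0, 0, 0.025, 0.05, 0.001, 0, 0, 0.025, 0.095, 0.001, 0, 0, 0.025, 0.14, 0.002, 0, 0, 0.025, 0.185, 0.003, 0, 0, 0.025, 0.23, 0.004, 0, 0, 0.025, 0.275, 0.004, 0, 0, 0.025, 0.32, 0.005, 0, 0, 0.025, 0.365, 0.006, 0, 0, 0.025, 0.41, 0.007, 0, 0, 0.025, 0.44, 0.007, 0, 0, 0.025, 0.451, 0.007, 0, 0]'

```text
time: 15.08
position: [0.4982, 0.1357, 0.3497]
tool_rot: [0.705, 0.71, -0.001, -0.001]
ft_force: [-1.4, -0.1, -1.1]
grip_width: 0.0316
```

servo_tool --steps '[0.025, 0, 0, 0.02, 0, 0.025, 0, 0, 0.05, 0, 0.025, 0, 0, 0.05, 0]'

```text
time: 15.45
position: [0.4981, 0.1332, 0.2986]
tool_rot: [0.706, 0.708, -0.003, -0.002]
ft_force: [0.3, 0.2, -1.7]
grip_width: 0.0312
```

```bash
python3 -c "
from h import *
plan(.4995,.1335,.062,0)
S=camera('scene');T=camera('top')
cv2.imwrite('pics/s10.png',cv2.resize(S['pixels'][150:300,370:510],None,fx=3.7,fy=3.7,interpolation=2))
cv2.imwrite('pics/t10.png',cv2.resize(T['pixels'][160:290,150:310],None,fx=4,fy=4,interpolation=2))
print((proj(S,[[.4995,.1335,.005],[.4995,.1335,.077]])-[370,150])*3.7,(proj(T,[[.4995,.1335,.005],[.4995,.1335,.077]])-[150,160])*4)
"
```

```text
t 15.45 grasp now [0.497  0.1331 0.1346] yaw 0.003 tilt [-6.9e-03 -6.0e-04 -1.0e+00] shift [0.0003 0.0019 0.0726] turn 0.003 q6 0.041 q1 0.044 F [ 0.32  0.17 -1.75] w 0.0312
[[163.88993883 306.40501147]
 [181.1251635  222.65182854]] [[387.2479965  336.07678648]
 [358.05252933 332.23009454]]
```

View pics/s10.png

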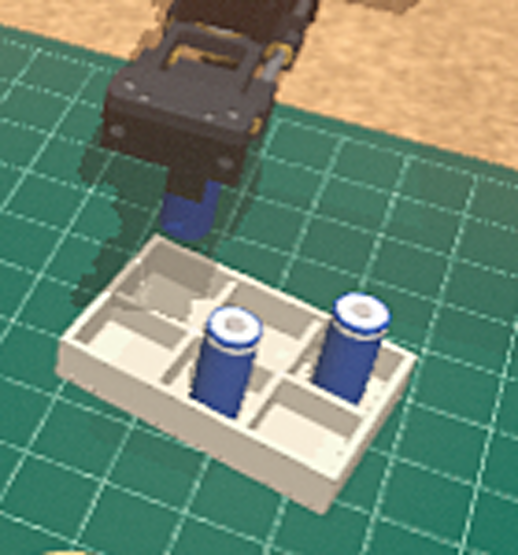

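View pics/t10.png

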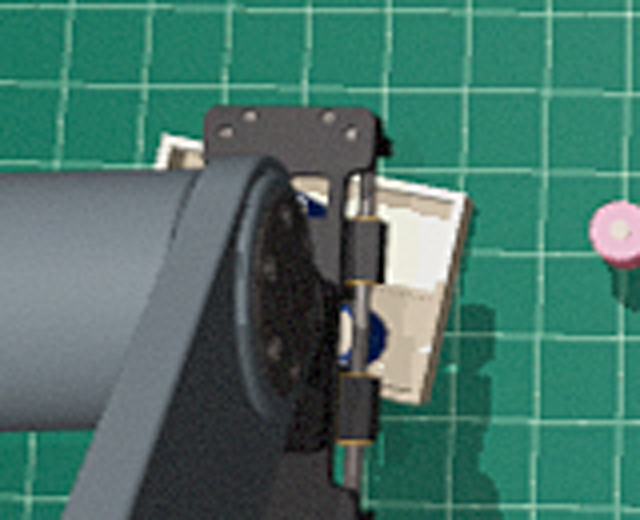

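servo_tool --steps '[0.025, 0.001, 0.001, 0.02, 0, 0.025, 0.001, 0.001, 0.045, 0, 0.025, 0.001, 0.001, 0.062, 0, 0.025, 0.001, 0.001, 0.069, 0, 0.025, 0.001, 0.001, 0.071, 0, 0.025, 0.001, 0.001, 0.0715, 0, 0.025, 0.001, 0.001, 0.0715, 0]'

```text
time: 16.42
position: [0.5006, 0.1348, 0.2299]
tool_rot: [0.706, 0.709, 0.0, 0.0]
ft_force: [-0.5, 0.5, -1.4]
grip_width: 0.0316
```

```bash
python3 -c "
from h import *
plan(.5,.1340,.062,0)"
```

```text
t 16.43 grasp now [0.5009 0.1348 0.0659] yaw 0.004 tilt [ 1.3e-03  1.0e-04 -1.0e+00] shift [-0.0008 -0.0007  0.0039] turn 0.004 q6 0.043 q1 0.047 F [-0.5   0.49 -1.4 ] w 0.0316
```

servo_tool --steps '[0.025, 0, 0, 0.0015, 0, 0.025, 0, 0, 0.0025, 0, 0.025, 0, 0, 0.0035, 0, 0.025, 0, 0, 0.0035, 0]'

```text
time: 16.92
position: [0.5004, 0.1348, 0.226]
tool_rot: [0.706, 0.709, 0.0, 0.0]
ft_force: [-0.7, 0.1, 3.3]
grip_width: 0.0316
```

servo_tool --steps '[0.032, 0, 0, -0.0003, 0, 0.036, 0, 0, -0.0003, 0, 0.045, 0, 0, -0.0003, 0, 0.055, 0, 0, -0.0003, 0, 0.055, 0, 0, -0.02, 0, 0.055, 0, 0, -0.05, 0, 0.055, 0, 0, -0.09, 0, 0.055, 0, 0, -0.13, 0, 0.055, 0, 0, -0.16, 0, 0.055, 0, 0, -0.17, 0, 0.055, 0, 0, -0.17, 0]'

```text
time: 18.3
position: [0.5002, 0.1347, 0.3957]
tool_rot: [0.706, 0.709, 0.0, 0.0]
ft_force: [-0.4, -0.1, 0.3]
grip_width: 0.0546
```

```bash
python3 -c "
from h import *
plan(.5609,-.204,.24,0)
S=camera('scene')
cv2.imwrite('pics/s11.png',cv2.resize(S['pixels'][150:300,370:510],None,fx=3.7,fy=3.7,interpolation=2))
"
```

```text
t 18.3 grasp now [0.5003 0.1347 0.2317] yaw 0.004 tilt [ 5.e-04  0.e+00 -1.e+00] shift [-0.339   0.0593 -0.0082] turn 0.004 q6 0.043 q1 0.047 F [-0.43 -0.11  0.28] w 0.0546
```

View pics/s11.png

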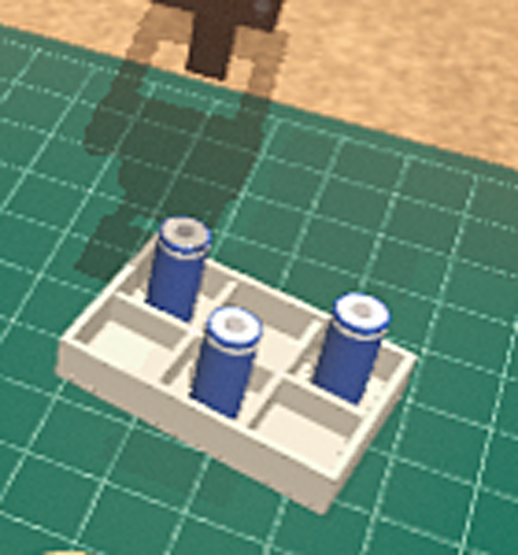

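```bash
python3 - <<'E'
from h import *
S=camera('scene');T=camera('top');t=T['pixels'];s=S['pixels']
cv2.imwrite('pics/t12.png',cv2.resize(t[190:245,365:430],None,fx=12,fy=10.9 if 0 else 12,interpolation=0)[:600])
cv2.imwrite('pics/s12.png',cv2.resize(s[150:205,255:305],None,fx=10.5,fy=10.5,interpolation=0))
# ring brass circ
h=cv2.cvtColor(t[185:250,360:430],cv2.COLOR_BGR2HSV); m=cv2.inRange(h,np.array([15,80,90]),np.array([30,255,255]))
c=max(cv2.findContours(m,cv2.RETR_EXTERNAL,cv2.CHAIN_APPROX_NONE)[0],key=cv2.contourArea)
P=np.array([onz(T,p[0]+[360,185],.045)[:2] for p in cv2.convexHull(c)]).astype(np.float32); print("circ",cv2.minEnclosingCircle(P), cv2.fitEllipse(P))
E
```

```text
circ ((0.5612236261367798, -0.20387856662273407), 0.05120927467942238) ((0.5609329342842102, -0.2039189487695694), (0.1011015772819519, 0.10173109173774719), 20.119131088256836)
```

View pics/t12.png

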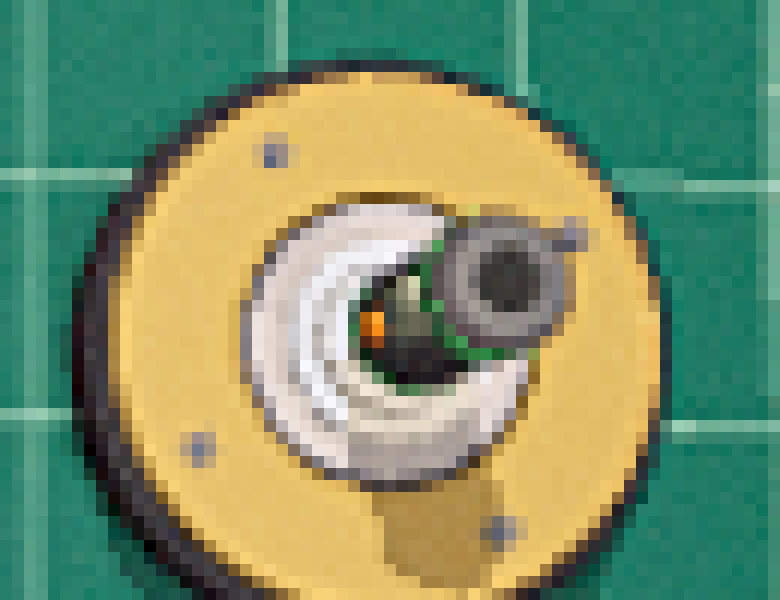

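View pics/s12.png

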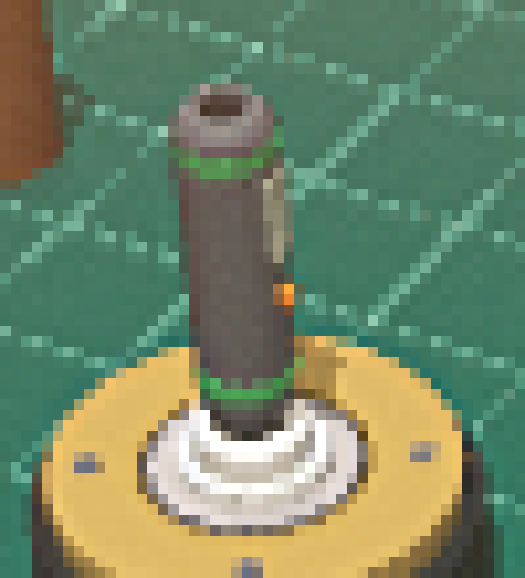

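servo_tool --steps '[0.06, -0.015, 0.003, 0, 0, 0.06, -0.05, 0.009, 0, 0, 0.06, -0.09, 0.016, 0, 0, 0.06, -0.13, 0.023, 0, 0, 0.06, -0.17, 0.03, 0, 0, 0.06, -0.21, 0.037, 0, 0, 0.06, -0.25, 0.044, 0, 0, 0.06, -0.29, 0.051, 0, 0, 0.06, -0.32, 0.057, 0, 0, 0.06, -0.335, 0.06, 0, 0, 0.06, -0.339, 0.0605, 0.01, 0, 0.06, -0.339, 0.0605, 0.02, 0]' --force 3

```text
time: 19.95
position: [0.5618, -0.2034, 0.3746]
tool_rot: [0.706, 0.709, -0.0, -0.001]
ft_force: [-0.3, 0.8, -0.3]
grip_width: 0.0596
```

servo_tool --steps '[0.06, 0, 0, 0, 0, 0.06, 0, 0, 0, 0, 0.06, 0, 0, 0, 0, 0.06, 0, 0, 0, 0]'

```text
time: 20.45
position: [0.5624, -0.2038, 0.3761]
tool_rot: [0.706, 0.709, 0.0, 0.0]
ft_force: [-0.2, -0.1, 0.4]
grip_width: 0.0602
```

```bash
python3 - <<'E'
from h import *
plan(.5612,-.204,.120,0)
S=camera('scene');T=camera('top')
cv2.imwrite('pics/s13.png',cv2.resize(S['pixels'][80:210,220:340],None,fx=4.5,fy=4.5,interpolation=2))
cv2.imwrite('pics/t13.png',cv2.resize(T['pixels'][130:290,330:490],None,fx=3.7,fy=3.7,interpolation=2))
E
```

```text
t 20.45 grasp now [ 0.5625 -0.2038  0.2121] yaw 0.004 tilt [ 6.e-04 -4.e-04 -1.e+00] shift [-0.0002 -0.0012  0.0921] turn 0.004 q6 -0.539 q1 -0.534 F [-0.23 -0.1   0.42] w 0.0602
```

View pics/s13.png

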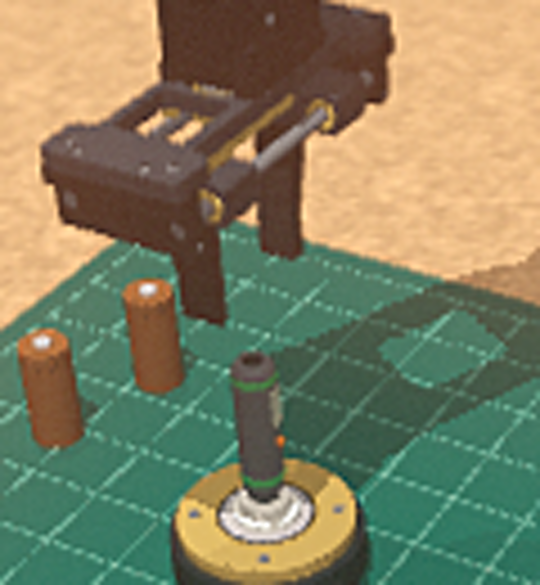

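View pics/t13.png

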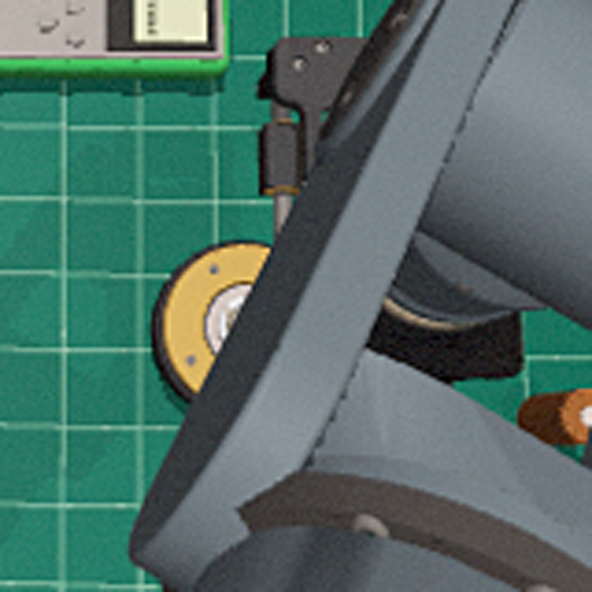

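servo_tool --steps '[0.06, 0, -0.001, 0.02, 0, 0.06, 0, -0.001, 0.05, 0, 0.06, 0, -0.001, 0.075, 0, 0.06, 0, -0.001, 0.088, 0, 0.06, 0, -0.001, 0.092, 0, 0.05, 0, -0.001, 0.092, 0, 0.04, 0, -0.001, 0.092, 0, 0.034, 0, -0.001, 0.092, 0, 0.032, 0, -0.001, 0.092, 0, 0.032, 0, -0.001, 0.092, 0]' --force 3

```text
time: 21.8
position: [0.5613, -0.204, 0.284]
tool_rot: [0.706, 0.709, 0.0, 0.0]
ft_force: [-0.5, -0.2, 0.3]
grip_width: 0.0327
```

```bash
python3 - <<'E'
from h import *
plan(.5612,-.204,.120,0)
S=camera('scene')
cv2.imwrite('pics/s14.png',cv2.resize(S['pixels'][120:205,235:325],None,fx=7,fy=7,interpolation=2))
E
```

```text
t 21.8 grasp now [ 0.5613 -0.204   0.12  ] yaw 0.004 tilt [ 3.e-04 -2.e-04 -1.e+00] shift [ 0.     -0.0001 -0.    ] turn 0.004 q6 -0.54 q1 -0.536 F [-0.47 -0.16  0.3 ] w 0.0327
```

View pics/s14.png

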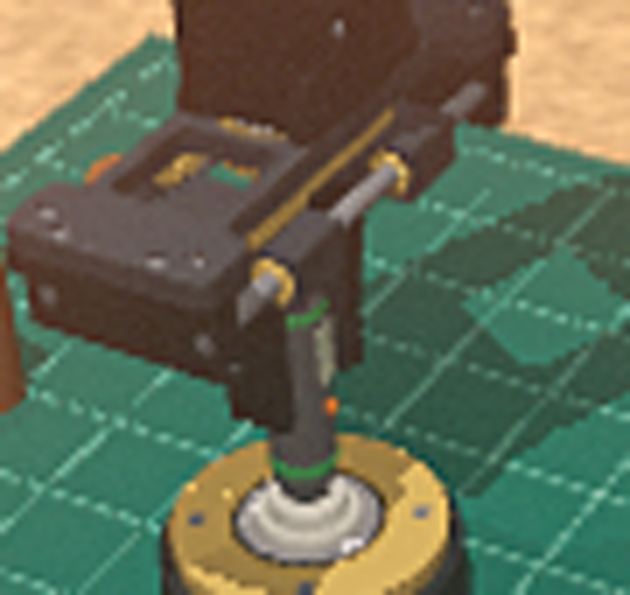

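servo_tool --steps '[0.029, 0, 0, 0, 0, 0.027, 0, 0, 0, 0, 0.0265, 0, 0, 0, 0, 0.0265, 0, 0, 0, 0]' --force 3

```text
time: 22.35
position: [0.5613, -0.204, 0.2837]
tool_rot: [0.706, 0.709, -0.0, -0.0]
ft_force: [0.4, 0.4, -0.9]
grip_width: 0.0267
```

```bash
python3 - <<'E'
from h import *
for i in range(4):
    camera('scene') if i else None
    o=get_obs(); print(o['ft_force'].round(2),o['moment'].round(3),round(o['grip_width'],4))
E
```

```text
[ 0.42  0.39 -0.88] [-0.123  0.058  0.026] 0.0267
[-0.02  0.62 -0.  ] [-0.02   0.056 -0.064] 0.0264
[-0.48  0.12 -0.39] [-0.081 -0.003  0.053] 0.0266
[ 0.2   0.24 -0.54] [-0.107  0.058 -0.011] 0.0263
```

Neither finger shows any contact at 26.5 mm, so centring is within about 1.2 mm. I'll close the rest of the way gently.

servo_tool --steps '[0.0255, 0, 0, 0, 0, 0.0248, 0, 0, 0, 0, 0.0248, 0, 0, 0, 0]' --force 3

```text
time: 22.88
position: [0.5613, -0.204, 0.2838]
tool_rot: [0.706, 0.709, 0.0, 0.0]
ft_force: [-0.8, 0.2, 0.2]
grip_width: 0.025
```

```bash
python3 - <<'E'
from h import *
for i in range(4):
    camera('scene') if i else None
    o=get_obs(); print(o['ft_force'].round(2),o['moment'].round(3),round(o['grip_width'],4))
E
```

```text
[-0.78  0.15  0.25] [-0.046 -0.006  0.013] 0.025
[-0.35 -0.37  0.54] [-0.099  0.056 -0.033] 0.0251
[0.15 0.02 0.14] [-0.104  0.024 -0.036] 0.025
[-0.68  0.29  0.62] [-0.061  0.05   0.011] 0.0243
```

servo_tool --steps '[0.0235, 0, 0, 0, 0, 0.022, 0, 0, 0, 0, 0.02, 0, 0, 0, 0, 0.02, 0, 0, 0, 0]' --force 4

```text
time: 23.52
position: [0.5613, -0.204, 0.2838]
tool_rot: [0.706, 0.709, 0.0, 0.0]
ft_force: [0.5, -0.1, -0.3]
grip_width: 0.0236
```

```bash
python3 - <<'E'
from h import *
for i in range(6):
    camera('scene') if i else None
    o=get_obs(); print(o['ft_force'].round(2),o['moment'].round(3),round(o['grip_width'],4),o['position'].round(4))
E
```

```text
[ 0.47 -0.14 -0.28] [-0.103 -0.03   0.014] 0.0236 [ 0.5613 -0.204   0.2838]
[0.73 0.26 0.09] [-0.085 -0.015 -0.009] 0.0235 [ 0.5613 -0.204   0.2838]
[ 0.77 -0.34 -0.14] [-0.083  0.012  0.016] 0.0238 [ 0.5613 -0.204   0.2838]
[ 0.17 -0.93 -0.53] [-0.044 -0.022 -0.03 ] 0.0239 [ 0.5613 -0.204   0.2838]
[-0.3   0.16  0.14] [-0.096 -0.055 -0.004] 0.0241 [ 0.5613 -0.204   0.2838]
[0.78 0.24 0.21] [-0.009 -0.022 -0.019] 0.0232 [ 0.5613 -0.204   0.2838]
```

servo_tool --steps '[0.02, 0, 0, 0, 0, 0.02, 0, 0, 0, 0, 0.02, 0, 0, -0.0005, 0, 0.02, 0, 0, -0.0015, 0, 0.02, 0, 0, -0.0025, 0, 0.02, 0, 0, -0.004, 0, 0.02, 0, 0, -0.0055, 0, 0.02, 0, 0, -0.006, 0, 0.02, 0, 0, -0.006, 0]' --force 14

```text
time: 24.9
position: [0.5612, -0.204, 0.2898]
tool_rot: [0.706, 0.709, 0.0, 0.0]
ft_force: [0.6, 0.7, -2.0]
grip_width: 0.0237
```

```bash
python3 - <<'E'
from h import *
F=[]
for i in range(6):
    S=camera('scene'); o=get_obs(); F.append(np.r_[o['ft_force'],o['moment']])
print(np.mean(F,0).round(3),round(o['grip_width'],4),o['position'].round(4),o['tool_rot'].round(4))
cv2.imwrite('pics/s15.png',cv2.resize(S['pixels'][120:220,235:325],None,fx=6,fy=6,interpolation=2))
E
```

```text
[ 0.301 -0.313 -1.647 -0.087  0.059 -0.003] 0.024 [ 0.5612 -0.204   0.2897] [ 7.057e-01  7.085e-01 -0.000e+00 -1.000e-04]
```

View pics/s15.png

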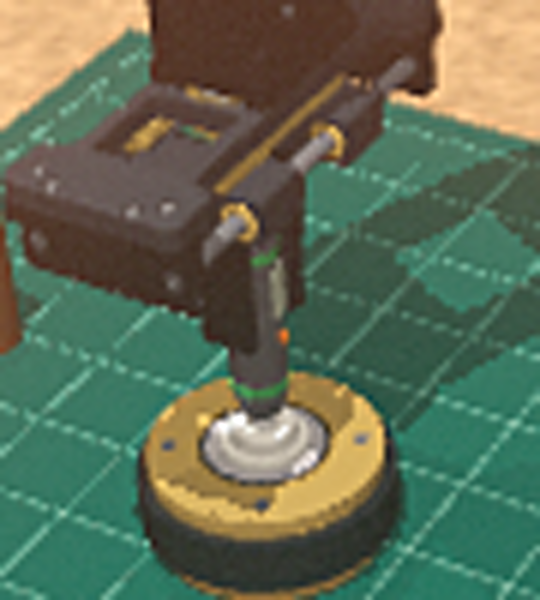

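servo_tool --steps '[0.02, 0, 0, -0.001, 0, 0.02, 0, 0, -0.0025, 0, 0.02, 0, 0, -0.0045, 0, 0.02, 0, 0, -0.0065, 0, 0.02, 0, 0, -0.0085, 0, 0.02, 0, 0, -0.0105, 0, 0.02, 0, 0, -0.0125, 0, 0.02, 0, 0, -0.0145, 0, 0.02, 0, 0, -0.016, 0, 0.02, 0, 0, -0.0165, 0, 0.02, 0, 0, -0.0165, 0]'

```text
time: 26.58
position: [0.5612, -0.204, 0.3063]
tool_rot: [0.706, 0.709, -0.0, 0.0]
ft_force: [0.3, 0.2, -2.2]
grip_width: 0.0239
```

```bash
python3 - <<'E'
from h import *
F=[]
for i in range(5):
    S=camera('scene'); o=get_obs(); F.append(np.r_[o['ft_force'],o['moment']])
print(np.mean(F,0).round(3),round(o['grip_width'],4),o['position'].round(4),o['tool_rot'].round(4))
cv2.imwrite('pics/s16.png',cv2.resize(S['pixels'][120:220,235:325],None,fx=6,fy=6,interpolation=2))
E
```

```text
[ 0.217  0.025 -1.315 -0.076  0.08   0.003] 0.0234 [ 0.5612 -0.204   0.3062] [ 7.057e-01  7.085e-01 -0.000e+00 -1.000e-04]
```

View pics/s16.png

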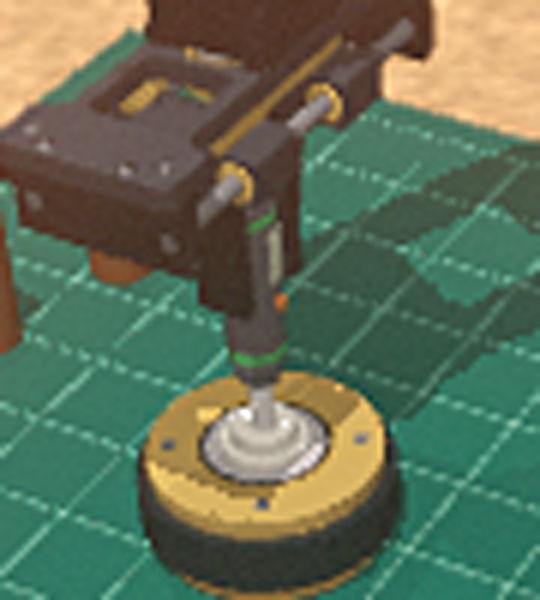

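The probe is rising freely at 22.5 mm, with Fz about equal to its weight and the magnet not moved. I'll draw the last 7.5 mm.

servo_tool --steps '[0.02, 0, 0, -0.001, 0, 0.02, 0, 0, -0.0025, 0, 0.02, 0, 0, -0.004, 0, 0.02, 0, 0, -0.0055, 0, 0.02, 0, 0, -0.007, 0, 0.02, 0, 0, -0.0075, 0, 0.02, 0, 0, -0.0075, 0, 0.02, 0, 0, -0.0075, 0]'

```text
time: 27.82
position: [0.5612, -0.204, 0.3137]
tool_rot: [0.706, 0.709, -0.0, -0.0]
ft_force: [-0.4, -1.3, -1.6]
grip_width: 0.0237
```

```bash
python3 - <<'E'
from h import *
F=[]
for i in range(5):
    S=camera('scene'); o=get_obs(); F.append(np.r_[o['ft_force'],o['moment']])
print(np.mean(F,0).round(3),round(o['grip_width'],4),o['position'].round(4),o['tool_rot'].round(4),o['time'])
s=S['pixels']
cv2.imwrite('pics/s17.png',cv2.resize(s[165:205,258:300],None,fx=14,fy=14,interpolation=0))
cv2.imwrite('pics/s18.png',s); cv2.imwrite('pics/t18.png',camera('top')['pixels'])
# expected pixels: rim, band mid, shoulder relative
for n,z in(("rim",.057),("band top",.062),("shoulder",.087),("top",.177)): print(n,((proj(S,[.561,-.204,z])[0]-[258,165])*14+7).round(0))
E
```

```text
[ 0.128  0.199 -1.46  -0.076  0.064 -0.01 ] 0.0236 [ 0.5612 -0.204   0.3137] [ 7.057e-01  7.085e-01 -0.000e+00 -1.000e-04] 28.075
rim [292. 342.]
band top [290. 320.]
shoulder [279. 207.]
top [ 240. -231.]
```

View pics/s17.png

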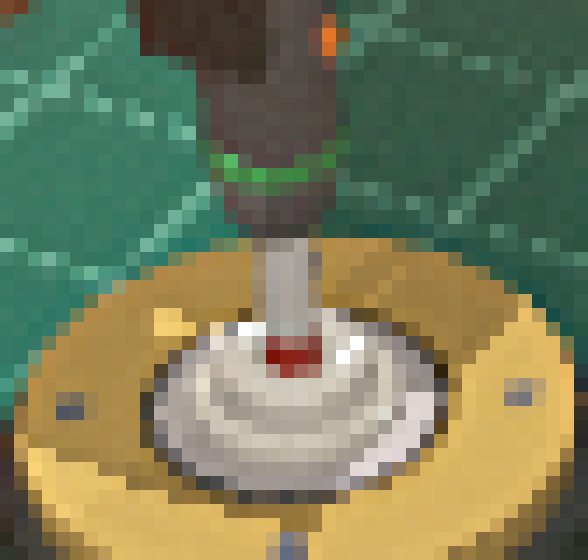

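View pics/s18.png

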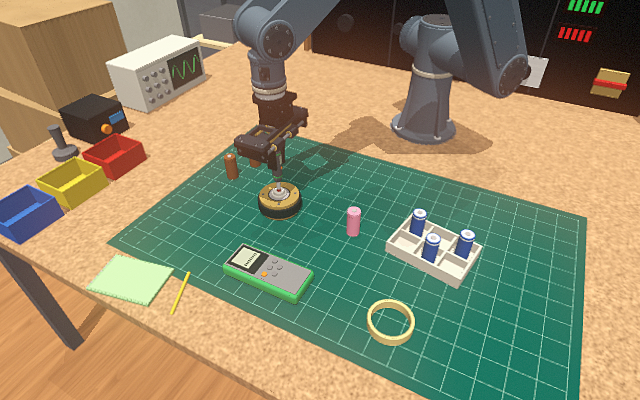

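View pics/t18.png

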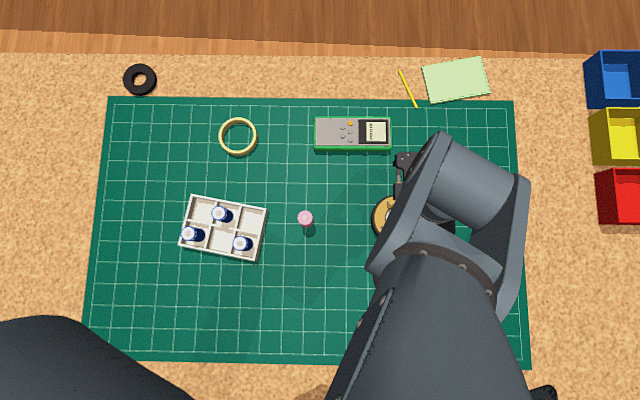

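```bash
python3 - <<'E'
from h import *
a=cv2.imread('pics/scene0.png');b=cv2.imread('pics/s18.png')
for im in(a,b):
    g=im[200:225,250:312]; h=cv2.cvtColor(g,cv2.COLOR_BGR2HSV); m=cv2.inRange(h,np.array([35,80,30]),np.array([90,255,255]))
    xs=[ (np.where(m[r,:]==0)[0].min(),np.where(m[r,:]==0)[0].max()) for r in (0,5,10)]; col=[np.where(m[:,c]==0)[0].max() for c in (20,30,40)]
    print(xs,col)
from rig import hand_in
print(hand_in())
print(get_obs()['position'],get_obs()['time'])
E
```

```text
[(np.int64(8), np.int64(51)), (np.int64(9), np.int64(51)), (np.int64(10), np.int64(48))] [np.int64(18), np.int64(20), np.int64(18)]
[(np.int64(8), np.int64(51)), (np.int64(9), np.int64(50)), (np.int64(10), np.int64(48))] [np.int64(18), np.int64(20), np.int64(17)]
the job is handed in; nothing more can be done
None
the job is handed in; nothing more can be done
```

I put both loose blue cells upright in the crate and then drew the probe straight up. The job was handed in at about 28 s, with the gripper still holding the probe at 14 N.

- **Cells:** They stand in the two outer compartments of the crate's -x row. Each was lowered until the wrist force showed it resting on the floor, then released. The last pictures show both upright. The spare cell, the meter, the tape roll and the pink and brown look-alikes appear undisturbed.
- **Probe:** By the arm's own position it rose 29.9 mm, against the 30 mm needed. The vertical force averaged about 1.3 to 1.6 N during the lift, close to the probe's weight, with under about 0.4 N sideways, so I saw no sign of wedging.
- **Band:** The scene picture shows the upper part of the red band just above the bush rim, with the stem still in the bush. That agrees with the arm's reading to about a pixel (roughly 2 mm), so the finer figure rests on the arm's position alone.
- **Magnet:** Its outline in the scene picture matches the starting picture to within one pixel, so I saw no shift.

One thing disagreed: the scene camera read positions about 3 to 7 mm off from the top camera. I used mainly the top camera, which matched the arm to about 1 mm.

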